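# Sort the baking tools into their stock trays

### The job

Sort the baking tools on the table into the stock trays: both measuring cups into the blue tray, both biscuit cutters into the green tray and the kitchen timer into the yellow tray. Everything should stand upright and flat on the floor of its tray, nothing on top of anything else, with each cup's bowl inside the tray (a handle may reach over the edge).

Things in the scene. Friction and masses are not known exactly. Their poses are not given: they have to be found in the camera images.
- long_cup: steel measuring cup with the larger bowl, 51 x 132 x 31 mm, 50 g. Round upright bowl, 50 mm outside, 31 mm high, centred at (0, -41) mm in this frame; flat level handle from it to y = +66, x -5 to +16, 27 to 29 mm up. Origin: centre of the outline, on the underside; z up. The handle starts pointing roughly at the robot. Grip the bowl across its x axis.
- long_cup_bowl (a point): centre of the long cup's bowl, on its underside; axes as the cup's
- short_cup: steel measuring cup with the smaller bowl, 64 x 122 x 27 mm, 50 g. Round upright bowl, 45 mm outside, 27 mm high, centred at (9.5, -38.5) mm in this frame; flat handle aslant to y = +61, within x -32 to +10, 23 to 25 mm up. Origin: centre of the outline, on the underside; z up. The handle starts pointing roughly at the robot. Grip the bowl across its x axis.
- short_cup_bowl (a point): centre of the short cup's bowl, on its underside; axes as the cup's
- round_cutter: round biscuit cutter: plain steel ring, open top and bottom, 57 mm outside diameter, 23 mm high, 25 g. Origin: centre, on the underside; z up. Grip across its outside. (The round tin, 83 mm wide, 30 mm high, that stands among the things is fixed and no part of the job.)
- star_cutter: star-shaped biscuit cutter: thin steel band with five blunt points, open top and bottom, 69 x 72 x 23 mm, 25 g. Origin: centre, on the underside; z up; one point on +x, a notch on -x. Between x = -32 and -7 mm two faces of the band lie parallel to x at y = -24 and +24 mm: about 50 mm over their outsides, to grip across y at x = -17.
- timer: wind-up kitchen timer: round white base, 69 mm diameter, red dial (fixed here), 50 mm high in all, 140 g. A grip bar on the dial, 22 mm wide along x, 44 mm long along y, stands from 34 to 50 mm above the base: grip it across x. Origin: centre, on the underside; z up. The bar starts pointing roughly away from the robot.
- blue_tray: shallow blue plastic tray, fixed to the table: outside 146 mm along its x by 156 mm along its y, inside 140 x 150 mm, floor 3 mm thick, walls 12 mm high, 3 mm thick. Origin: centre of its underside, z up; a lip marks -x (near side). Trays swap places. A sink with a 0.2 m high rim stands behind them.
- green_tray: shallow green plastic tray, fixed to the table: outside 146 mm along its x by 156 mm along its y, inside 140 x 150 mm, floor 3 mm thick, walls 12 mm high, 3 mm thick. Origin: centre of its underside, z up; a lip marks -x (near side). Trays swap places. A sink with a 0.2 m high rim stands behind them.
- yellow_tray: shallow yellow plastic tray, fixed to the table: outside 146 mm along its x by 156 mm along its y, inside 140 x 150 mm, floor 3 mm thick, walls 12 mm high, 3 mm thick. Origin: centre of its underside, z up; a lip marks -x (near side). Trays swap places. A sink with a 0.2 m high rim stands behind them.

How it is judged:
By the outcome, as a careful person would: the job done as asked, in the order asked, and still so for the second after the job is handed in, with the robot touching nothing.
It also fails if it takes over 134 s, if anything falls off the work surface, if the arm or the gripper's body presses on something with over 40 N, if the wrist force passes 120 N, or if a joint passes its speed limit or range.

### The arm

A 6-joint arm with a two-finger parallel gripper is mounted at the origin on a cart in front of the work surface, level with it; the furniture and walls round the work are solid. World frame = base frame: x ahead of the robot, y to its left, z up, the work surface at z = 0. Lengths are in m, angles in rad, forces in N, time in s.
With the tool pointing down it reaches from about 0.35 to 0.975 m from the base axis. Payload 4.9 kg.
Tool frame: the origin (TCP) lies at the very end of the fingers, on their centre line; the grasp point (between the pads) lies bot.grip_depth behind it (bot.grip_depth is the distance from the TCP to the grasp point, in m); z points along the fingers, x is the direction in which the jaws open and shut, and the axes are right-handed (so a half turn about z gives the same grasp; the last joint's range is limited). The gripper opens to 85 mm and grips with 20 to 120 N. Pads are 22 mm wide; open, the fingers measure 114 mm over their backs; the gripper's body (76 mm by 85 mm) begins 54 mm behind the grasp point. The pads swing forward as they close: fully open they stand 13 mm farther back than shut.
Start: joints at [1.183, 0.053, 1.613, -0, 1.476, -0.119], TCP at [0.166, 0.603, 0.231] pointing down, gripper open.
Joint ranges: [-3.01, 3.01], [-1.01, 2.22], [0.06, 2.58], [-1.02, 4.17], [0.09, 2.62], [-3.14, 3.14]. Speed limits (rad/s): [2.57, 2.57, 3.14, 3.14, 3.14, 3.14].

### API

Orientations are given as a rotation vector (axis times angle).
In Python, from plant import bot gives the robot as it stands.
- The arm moves only by the tool move_arm, never from a script. Its argument "motion" is a list of rows, each an object of numbers: "x", "y", "z": the shift along the tool's x, y, z in mm; "wx", "wy", "wz": the turn, a rotation vector about the tool's x, y, z in degrees; "jaw": the opening, from 0 (shut) to 1 (fully open). A call has 1 to 20 rows; each row shifts and turns the commanded pose from where the row before left it, along the tool's axes as they then stand; what a row does not reach is not made up. A row lasts 1/10 s, in which the tool goes at most 50 mm and 8.59 degrees, less where a joint would pass 70% of its speed; a pose out of reach is approached as far as the arm can. A call with a gripper value outside its range is refused whole. The fingers move at their own pace and stop on an object; "newtons" is the grip in N (left out, the last holds). Time passes only in rows, so rows that do not move let the fingers close. It gives the time, the measured TCP pose, the force and the opening at its end, in the units of the state.
- bot.observe(): the state, without advancing time (a new reading comes with each control period).
- bot.snapshot(name): name is "scene" or "side" or "wrist"; returns a dict with "frame" (480x640x3 uint8, red, green, blue), "depth" (480x640 float32, m along the optical axis (not along the pixel's ray), 0 where there is no reading), "fx", "fy", "cx", "cy" (pixels), "k1" (the pictures are not rectified: a ray, as slopes to the right and down, at radius r is drawn at 1 + k1 r^2 times it, then the intrinsics apply), "rvec" (rotation vector, rad) and "tvec" (3), from world to camera coordinates, as OpenCV has them; the wrist camera has in their place "hand_eye" (4x4, takes a point from camera to tool coordinates, whose origin is the TCP and whose axes are the tool frame's). Camera axes: x right, y down, z forward; pixel columns grow to the right and rows downward; lengths in m; the calibration is good to about 2 mm. A picture is of the moment at which its call begins: read the wrist's pose just before it.
- bot.finish_job(): hands the job in, once; it reports no verdict.
Trained networks look in the newest picture that a camera, given by its name, has taken for a name from the list of things; names that differ only in an ending like _2 or _b are one class to them, and where a whole thing is asked for, a point or a joint stands for the part that bears it (a point fixed in the world has none). Each returns a list of dicts, best first, with "p" (0 to 1); they miss things now and then, are a little off and sometimes report something else, mostly with a low value. They report only what shows in the picture. A call takes as long as a camera call.
- bot.boxes_of(label, camera): "location" ([x, y, z] in m, in world coordinates, good to about 4 mm: the middle of the surface that is visible of it).
- bot.regions_of(label, camera): "pixels" (480x640 bool, what is visible of it).
- bot.landmark_of(label, camera): "location" ([x, y, z] in m, in world coordinates, good to about 4 mm: a listed point, or the origin of a listed thing).
The state is a dict: "time": time; "joint_pos": joint angles; "joint_velocities": joint speeds; "joint_torque": joint torques, N m; "tool_pos": TCP position; "eef_rot": TCP orientation; "wrist_force": force on the tool from outside, world axes, zero at the start; "ft_torque": the same for the moment, N m; "opening": finger opening in m.
Only numpy, scipy, OpenCV 4.12 (cv2) and the standard library are available. Lean on these libraries where they do the work, as an engineer would, in place of code of your own. Each camera call takes 0.05 s, during which the arm holds its last target. There are 200 camera calls.

## Working session

There is one attempt and no reset: what is moved stays moved. The work goes in short steps, Python scripts to look and compute and a tool call to move; the robot and the scene stay as the last step left them, time stands still between calls to the robot, and variables do not carry over. Pictures are saved under pics/ and viewed, about 12 in all and at most 16, crops included, and the job is handed in when it is done.

Besides the shell and the picture viewer there is one more tool, called after "Request:" by a JSON object that holds its "op" and its "data". move_arm: Moves the arm, as the interface text tells. Its arguments: {"type":"object","properties":{"motion":{"type":"array","items":{"type":"object","properties":{"x":{"type":"number"},"y":{"type":"number"},"z":{"type":"number"},"wx":{"type":"number"},"wy":{"type":"number"},"wz":{"type":"number"},"jaw":{"type":"number"}}}},"newtons":{"type":"number"}},"required":["motion"]}

```bash
mkdir -p pics; ls; cat > h.py <<'E'
import numpy as np, cv2
from scipy.spatial.transform import Rotation as R
from plant import bot
def cloud(s):
    v,u=np.mgrid[0:480,0:640]
    K=np.array([[s['fx'],0,s['cx']],[0,s['fy'],s['cy']],[0,0,1.]])
    p=cv2.undistortPoints(np.stack([u,v],-1).reshape(-1,1,2).astype(float),K,np.array([s['k1'],0,0,0.])).reshape(480,640,2)
    d=s['depth'][...,None].astype(float)
    c=np.concatenate([p*d,d],-1)
    if 'hand_eye' in s:
        o=s['state']; T=np.array(s['hand_eye']); t=c@T[:3,:3].T+T[:3,3]
        return t@R.from_rotvec(o['eef_rot']).as_matrix().T+np.array(o['tool_pos'])
    return (c-np.array(s['tvec']).ravel())@R.from_rotvec(np.array(s['rvec']).ravel()).as_matrix()
def snap(n):
    o=bot.observe(); s=bot.snapshot(n); s['state']=o; return s
def save(s,f): cv2.imwrite('pics/'+f,s['frame'][...,::-1])
E
python3 - <<'E'
from h import *
print(bot.grip_depth, bot.observe())
for c in('scene','side'):
    s=snap(c); save(s,c+'1.png'); P=cloud(s)
    for l in 'long_cup short_cup long_cup_bowl short_cup_bowl round_cutter star_cutter timer blue_tray green_tray yellow_tray'.split():
        a=bot.landmark_of(l,c)
        print(c,l,[(np.round(d['location'],3).tolist(),round(d['p'],2)) for d in a[:3]])
        if 'bowl' in l: continue
        for d in bot.regions_of(l,c)[:1]:
            q=P[d['pixels']&(s['depth']>0)]; print('   reg',round(d['p'],2),len(q),np.percentile(q,[2,50,98],axis=0).round(3).tolist() if len(q) else '')
E
```

```text
pics
0.0187 {'time': 0.0, 'joint_pos': array([ 1.18298139e+00,  5.33905947e-02,  1.61429902e+00, -1.00935820e-05,
        1.47597808e+00, -1.19027501e-01]), 'joint_velocities': array([ 0.00076034,  0.00019111,  0.0017478 , -0.00025087,  0.00283305,
       -0.00073701]), 'joint_torque': array([-6.26243855e-04, -3.93680012e+01, -3.70179248e+01, -1.15987314e-04,
        7.08090258e-03,  2.49888609e-05]), 'tool_pos': array([0.1657595 , 0.60197551, 0.23003909]), 'eef_rot': array([ 2.49821398,  1.90311767, -0.00280007]), 'wrist_force': array([ 0.18086905,  0.15990242, -0.18777583]), 'ft_torque': array([-0.01255716, -0.01785228, -0.00773374]), 'opening': 0.08516529290510583}
scene long_cup [([0.418, 0.369, 0.0], 0.63), ([0.622, 0.125, 0.001], 0.36)]
   reg 0.72 305 [[0.364, 0.347, -0.0], [0.452, 0.373, 0.021], [0.482, 0.405, 0.03]]
scene short_cup [([0.584, 0.118, 0.002], 0.65), ([0.42, 0.368, -0.002], 0.3)]
   reg 0.84 311 [[0.525, 0.097, -0.001], [0.61, 0.115, 0.02], [0.64, 0.154, 0.026]]
scene long_cup_bowl [([0.458, 0.37, 0.003], 0.52)]
scene short_cup_bowl [([0.625, 0.126, -0.0], 0.85)
[... 1331 characters left out ...]
 0.83)]
   reg 0.88 456 [[0.396, 0.221, -0.002], [0.427, 0.257, 0.012], [0.46, 0.291, 0.023]]
side timer [([0.566, 0.382, -0.001], 0.96), ([0.459, 0.372, -0.001], 0.27)]
   reg 0.91 795 [[0.532, 0.352, 0.001], [0.56, 0.396, 0.03], [0.592, 0.415, 0.049]]
side blue_tray [([0.455, -0.193, -0.005], 0.91)]
   reg 0.78 1286 [[0.379, -0.271, -0.002], [0.45, -0.196, 0.002], [0.524, -0.11, 0.014]]
side green_tray [([0.45, -0.362, 0.006], 0.74), ([0.458, 0.37, 0.003], 0.15)]
   reg 0.67 972 [[0.372, -0.442, -0.003], [0.444, -0.371, 0.002], [0.517, -0.281, 0.013]]
side yellow_tray [([0.478, -0.025, -0.001], 0.93)]
   reg 0.62 1737 [[0.402, -0.104, -0.002], [0.478, -0.027, 0.002], [0.549, 0.058, 0.013]]
```

View pics/scene1.png

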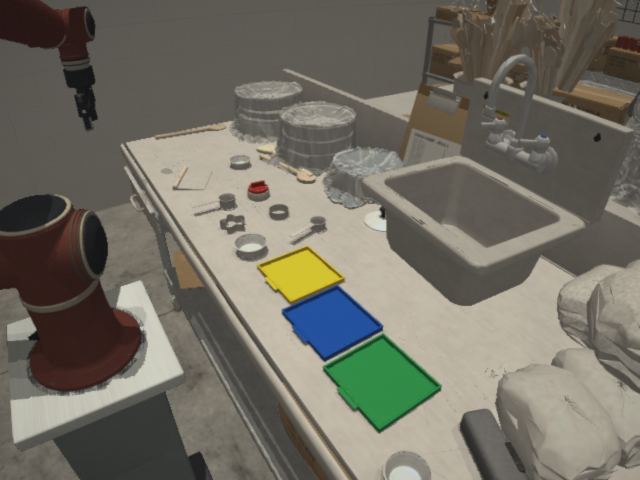

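View pics/side1.png

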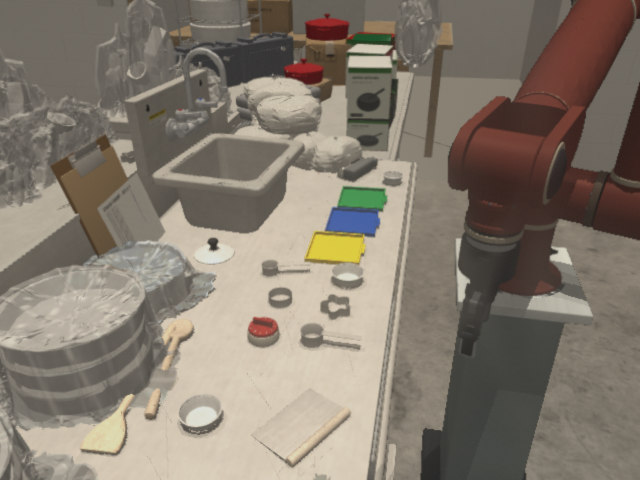

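Both pictures agree with the networks: the long cup and timer are far left, the star and round cutters are mid, and the short cup is near the yellow tray. The tray order is yellow, blue, green. In the scene view the fixed tin is at about (251,245). Next I'll move above the things for a wrist view.

Request:
{"op": "move_arm", "data": {"motion": [{"wz":-7.7,"z":-40},{"wz":-7.7,"z":-40},{"x":-29,"y":30,"z":-8},{"x":-29,"y":30,"z":-8},{"x":-29,"y":30,"z":-8},{"x":-29,"y":30,"z":-8},{"x":-29,"y":30,"z":-8},{"x":-29,"y":30,"z":-8},{"x":-29,"y":30,"z":-8},{"x":-29,"y":30,"z":-8},{"x":-29,"y":30,"z":-8},{"x":-29,"y":30,"z":-8},{},{},{}]}}

```text
invalid input
```

```bash
cat >> h.py <<'E'
def fit2(s,P,label,cam):
    r=bot.regions_of(label,cam)
    if not r: return None
    m=cv2.erode(r[0]['pixels'].astype(np.uint8),np.ones((1,1)))>0
    q=P[m&(s['depth']>0)]; return q[(q[:,2]>0.004)&(q[:,2]<0.06)]
E
python3 - <<'E'
from h import *
s=snap('wrist'); save(s,'wrist1.png'); P=cloud(s); o=s['state']
M=R.from_rotvec(o['eef_rot']).as_matrix(); print(o['time'],o['tool_pos'].round(4)); print(M.round(3)); print(np.array(s['hand_eye']).round(3).tolist())
np.savez('w1.npz',P=P,f=s['frame'],d=s['depth'])
for l in 'long_cup short_cup long_cup_bowl short_cup_bowl round_cutter star_cutter timer'.split():
    print(l,[(np.round(d['location'],3).tolist(),round(d['p'],2)) for d in bot.landmark_of(l,'wrist')[:2]])
    if 'bowl' in l: continue
    q=fit2(s,P,l,'wrist')
    if q is None or len(q)<10: continue
    (c,sz,a)=cv2.minAreaRect((q[:,:2]*1000).astype(np.float32)); print('   ',len(q),np.round(c,1),np.round(sz,1),round(a,1),'top',np.percentile(q[:,2],95).round(4))
    np.save('q_'+l,q)
E
```

```text
1.9 [0.166  0.6025 0.2313]
[[ 0.266  0.964 -0.   ]
 [ 0.964 -0.266 -0.   ]
 [-0.    -0.    -1.   ]]
[[1.0, -0.001, 0.001, 0.001], [0.001, 0.953, 0.304, -0.077], [-0.001, -0.304, 0.953, -0.144], [0.0, 0.0, 0.0, 1.0]]
long_cup []
short_cup []
long_cup_bowl []
short_cup_bowl []
round_cutter []
star_cutter [([0.432, 0.25, 0.002], 0.88)]
    350 [433.1 252.6] [53.5 63.3] 7.5 top 0.0229
timer []
```

View pics/wrist1.png

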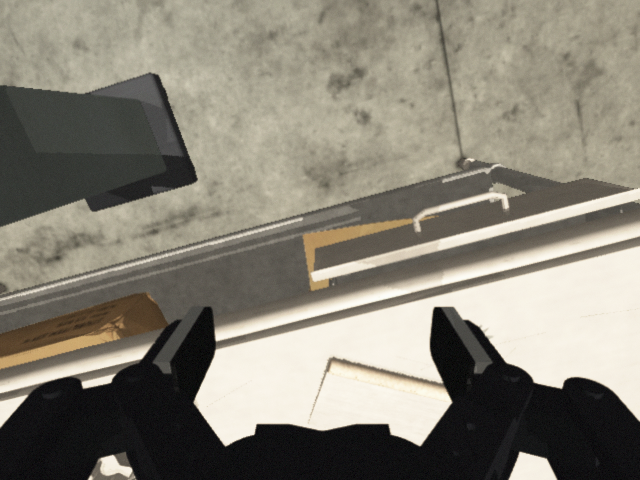

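The wrist view shows only the counter edge, because that move was refused (probably the empty rows). I'll resend it with explicit zeros.

Request:
{"op": "move_arm", "data": {"motion": [{"wz":-7.7,"z":-40},{"wz":-7.7,"z":-40},{"x":-33,"y":25,"z":-8},{"x":-33,"y":25,"z":-8},{"x":-33,"y":25,"z":-8},{"x":-33,"y":25,"z":-8},{"x":-33,"y":25,"z":-8},{"x":-33,"y":25,"z":-8},{"x":-33,"y":25,"z":-8},{"x":-33,"y":25,"z":-8},{"x":-33,"y":25,"z":-8},{"x":-33,"y":25,"z":-8},{"z":0},{"z":0},{"z":0}], "newtons": 30}}

```text
invalid input
```

```bash
cat > w.py <<'E'
import sys
from h import *
s=snap('wrist'); save(s,sys.argv[1]+'.png'); P=cloud(s); o=s['state']
M=R.from_rotvec(o['eef_rot']).as_matrix(); print(o['time'],o['tool_pos'].round(4)); print(M.round(3).tolist())
for l in 'long_cup short_cup long_cup_bowl short_cup_bowl round_cutter star_cutter timer'.split():
    print(l,[(np.round(d['location'],3).tolist(),round(d['p'],2)) for d in bot.landmark_of(l,'wrist')[:2]])
    if 'bowl' in l: continue
    q=fit2(s,P,l,'wrist')
    if q is None or len(q)<10: continue
    (c,sz,a)=cv2.minAreaRect((q[:,:2]*1000).astype(np.float32)); print('   ',len(q),np.round(c,1),np.round(sz,1),round(a,1),'top',np.percentile(q[:,2],95).round(4))
    np.save('q_'+l,q)
E
python3 w.py wrist2
```

```text
2.55 [0.166  0.6025 0.2313]
[[0.266, 0.964, -0.0], [0.964, -0.266, -0.0], [-0.0, -0.0, -1.0]]
long_cup []
short_cup []
long_cup_bowl []
short_cup_bowl []
round_cutter []
star_cutter [([0.431, 0.253, -0.002], 0.84)]
    388 [428.7 257.3] [59. 60.] 73.6 top 0.0229
timer []
```

View pics/wrist2.png

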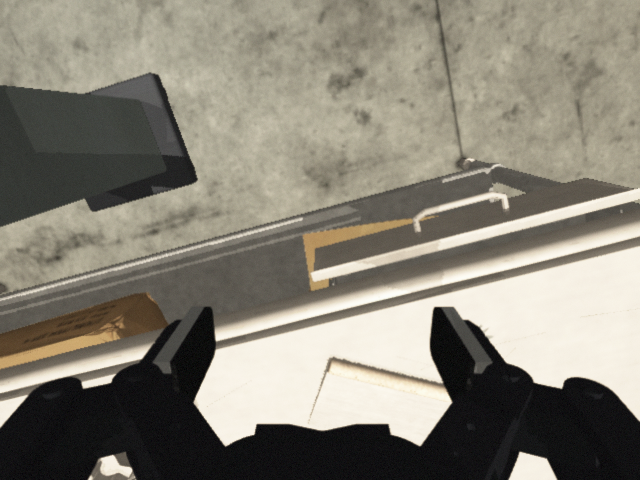

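Request:
{"op": "move_arm", "data": {"motion": [{"x":0,"y":0,"z":-40,"wx":0,"wy":0,"wz":-7.7,"jaw":1}]}}

```text
time: 3.3
tool_pos: [0.1647, 0.5994, 0.2641]
eef_rot: [2.358, 2.067, -0.019]
wrist_force: [0.5, 0.1, -0.3]
opening: 0.0855
```

Request:
{"op": "move_arm", "data": {"motion": [{"z":-40,"wz":-7.7,"jaw":1},{"x":-33,"y":25,"z":-8,"jaw":1},{"x":-33,"y":25,"z":-8,"jaw":1}]}}

```text
invalid input
```

Request:
{"op": "move_arm", "data": {"motion": [{"x":0,"y":0,"z":-40,"wx":0,"wy":0,"wz":-7.7,"jaw":1},{"x":-33,"y":25,"z":-8,"wx":0,"wy":0,"wz":0,"jaw":1},{"x":-33,"y":25,"z":-8,"wx":0,"wy":0,"wz":0,"jaw":1},{"x":-33,"y":25,"z":-8,"wx":0,"wy":0,"wz":0,"jaw":1},{"x":-33,"y":25,"z":-8,"wx":0,"wy":0,"wz":0,"jaw":1},{"x":-33,"y":25,"z":-8,"wx":0,"wy":0,"wz":0,"jaw":1},{"x":-33,"y":25,"z":-8,"wx":0,"wy":0,"wz":0,"jaw":1},{"x":-33,"y":25,"z":-8,"wx":0,"wy":0,"wz":0,"jaw":1},{"x":-33,"y":25,"z":-8,"wx":0,"wy":0,"wz":0,"jaw":1},{"x":-33,"y":25,"z":-8,"wx":0,"wy":0,"wz":0,"jaw":1},{"x":-33,"y":25,"z":-8,"wx":0,"wy":0,"wz":0,"jaw":1},{"x":0,"y":0,"z":0,"wx":0,"wy":0,"wz":0,"jaw":1},{"x":0,"y":0,"z":0,"wx":0,"wy":0,"wz":0,"jaw":1}], "newtons": 30}}

```text
time: 4.6
tool_pos: [0.4163, 0.2721, 0.3915]
eef_rot: [-2.223, -2.219, -0.001]
wrist_force: [-0.7, 0.8, 0.6]
opening: 0.0854
```

```bash
python3 w.py wrist3
```

```text
4.6 [0.4163 0.2721 0.3915]
[[0.002, 1.0, 0.0], [1.0, -0.002, 0.001], [0.001, 0.0, -1.0]]
long_cup [([0.623, 0.129, -0.001], 0.69), ([0.42, 0.368, -0.003], 0.64)]
    1242 [421.5 368.9] [130.5  50.4] 8.5 top 0.0323
short_cup [([0.581, 0.12, 0.001], 0.83)]
    911 [587.  111.6] [124.2  42.9] 24.2 top 0.0277
long_cup_bowl [([0.463, 0.375, -0.006], 0.75)]
short_cup_bowl [([0.621, 0.127, 0.001], 0.88)]
round_cutter [([0.562, 0.246, 0.0], 0.62)]
    431 [565.7 244.3] [55.2 56.5] 89.9 top 0.0244
star_cutter [([0.433, 0.25, 0.001], 0.83)]
    142 [444.3 254.9] [63.6 36.2] 74.2 top 0.0244
timer [([0.564, 0.382, 0.002], 0.72), ([0.621, 0.127, 0.0], 0.67)]
    1686 [563.9 380.8] [65.6 63.6] 73.5 top 0.0509
```

View pics/wrist3.png

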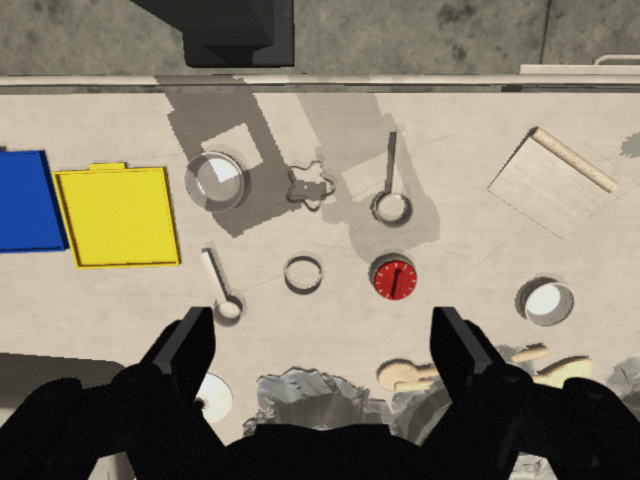

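The wrist view (right = +y, down = +x) shows everything clearly: long cup bowl at (390,207) with its handle up, timer (394,279), star (311,185), round cutter (304,273), short cup bowl (229,307), tin (215,181). Now I'll get precise poses.

```bash
cat > fit.py <<'E'
from h import *
from scipy.optimize import least_squares
import sys
C={'long_cup':((.461,.372),.031,.0245),'short_cup':((.622,.126),.027,.022),'round_cutter':((.563,.244),.023,.028),'timer':((.565,.381),None,.0345)}
for cam in sys.argv[1:]:
    s=snap(cam);P=cloud(s).reshape(-1,3)
    P=P[s['depth'].ravel()>0]
    for n,(c,h,r) in C.items():
        d=np.hypot(*(P[:,:2]-c).T)
        if n=='timer':
            q=P[(d<.04)&(P[:,2]>.006)]; qb=P[(d<.03)&(P[:,2]>.040)]
            if len(qb)>10: print(cam,n,'bar',cv2.minAreaRect((qb[:,:2]*1000).astype(np.float32)),qb.mean(0).round(4),len(qb))
            if len(q)>10: print('   disc',np.round(cv2.minEnclosingCircle((q[:,:2]*1000).astype(np.float32)),1) if 0 else q[:,:2].min(0).round(4),q[:,:2].max(0).round(4))
            continue
        q=P[(d<.036)&(P[:,2]>h-.005)&(P[:,2]<h+.005)]
        if n!='round_cutter': q=q[q[:,0]>c[0]-.012]
        if len(q)<10: continue
        f=least_squares(lambda v:np.hypot(q[:,0]-v[0],q[:,1]-v[1])-r,c,loss='soft_l1',f_scale=.001)
        print(cam,n,f.x.round(4),len(q),'rms',np.sqrt(2*f.cost/len(q)).round(4))
        if 'cup' in n:
            q=P[(d>.04)&(d<.125)&(P[:,2]>h-.010)&(P[:,2]<h+.004)&(P[:,0]<c[0])&(abs(P[:,1]-c[1])<.05)]
            if len(q)>10:
                v=np.linalg.svd(q[:,:2]-q[:,:2].mean(0))[2][0]; print('   handle mean',q.mean(0).round(4),'dir deg',np.degrees(np.arctan(v[1]/v[0])).round(1),len(q), 'xmin',q[:,0].min().round(4))
    c=np.array([.432,.252]); d=P[:,:2]-c; rr=np.hypot(*d.T); m=(rr<.042)&(P[:,2]>.016)&(P[:,2]<.028)
    q=P[m][:,:2]
    # star template: 5-fold band; r(theta) fit
    a=np.radians(np.arange(0,360,.5))
    def rad(ph): # alternating tips R=.0375, notches; linear edges folded
        return None
    def cost(v):
        e=q-v[:2]; t=np.arctan2(e[:,1],e[:,0]); return np.hypot(*e.T)-(.0295+.0055*np.cos(5*(t-v[2])))
    best=min((least_squares(cost,[*c,p],loss='soft_l1',f_scale=.002) for p in np.radians([0,18,36,54])),key=lambda f:f.cost)
    print(cam,'star',best.x[:2].round(4),'point at deg',np.round((np.degrees(best.x[2])%72),1),len(q),'rms',np.sqrt(2*best.cost/len(q)).round(4))
    t0=best.x[2]; e=q-best.x[:2]; t=(np.degrees(np.arctan2(e[:,1],e[:,0])-t0)+36)%72-36
    print('   r by fold angle',[(int(k),round(float(np.median(np.hypot(*e[abs(t-k)<4].T))),4)) for k in range(-32,33,8) if (abs(t-k)<4).any()])
E
python3 fit.py wrist side scene
```

```text
wrist long_cup [0.4605 0.3744] 172 rms 0.0008
   handle mean [0.3875 0.3771 0.0307] dir deg -2.0 540 xmin 0.3555
wrist short_cup [0.6223 0.1277] 129 rms 0.0009
   handle mean [0.553  0.1082 0.0264] dir deg 15.0 368 xmin 0.5223
wrist round_cutter [0.5656 0.245 ] 197 rms 0.0005
wrist timer bar ((566.323486328125, 381.24365234375), (7.617969989776611, 42.93466567993164), 83.01680755615234) [0.565  0.3805 0.0494] 200
   disc [0.5324 0.3471] [0.5971 0.4134]
wrist star [0.4293 0.2557] point at deg 12.2 224 rms 0.0009
   r by fold angle [(-32, 0.0238), (-24, 0.0269), (-16, 0.0311), (-8, 0.0348), (0, 0.0361), (8, 0.0345), (16, 0.0312), (24, 0.0266), (32, 0.0236)]
side long_cup [0.4586 0.3744] 66 rms 0.0012
   handle mean [0.3869 0.3766 0.0284] dir deg -1.7 147 xmin 0.3531
side short_cup [0.6215 0.1273] 39 rms 0.0016
   handle mean [0.5518 0.1082 0.0237] dir deg 16.1 78 xmin 0.5232
side round_cutter [0.564  0.2446] 74 rms 0.0011
side timer bar ((564.6602783203125, 381.88568115234375), (8.995588302612305, 43.49904251098633), 80.5427017211914) [0.5651 0.3828 0.046 ] 101
   disc [0.5308 0.3505] 
[... 179 characters left out ...]
16, 0.0306), (24, 0.0265), (32, 0.0252)]
scene long_cup [0.4583 0.3724] 29 rms 0.0013
   handle mean [0.3853 0.3745 0.028 ] dir deg -1.9 66 xmin 0.3506
scene short_cup [0.6188 0.1245] 26 rms 0.0013
   handle mean [0.5504 0.1063 0.0237] dir deg 15.9 80 xmin 0.5196
scene round_cutter [0.5619 0.2424] 42 rms 0.0012
scene timer bar ((564.6312866210938, 378.62530517578125), (12.39109992980957, 43.062591552734375), 80.3023452758789) [0.5639 0.377  0.0456] 46
   disc [0.5302 0.3416] [0.5986 0.4008]
scene star [0.4272 0.2525] point at deg 12.0 105 rms 0.0015
   r by fold angle [(-32, 0.0241), (-24, 0.0263), (-16, 0.0315), (-8, 0.0351), (0, 0.0365), (8, 0.0351), (16, 0.03), (24, 0.0276), (32, 0.0247)]
```

Request:
{"op": "move_arm", "data": {"motion": [{"x":34,"y":14.4,"z":30,"wx":0,"wy":0,"wz":0,"jaw":1},{"x":34,"y":14.4,"z":30,"wx":0,"wy":0,"wz":0,"jaw":1},{"x":34,"y":14.4,"z":30,"wx":0,"wy":0,"wz":0,"jaw":1},{"x":0,"y":0,"z":45,"wx":0,"wy":0,"wz":0,"jaw":1},{"x":0,"y":0,"z":45,"wx":0,"wy":0,"wz":0,"jaw":1},{"x":0,"y":0,"z":45,"wx":0,"wy":0,"wz":0,"jaw":1},{"x":0,"y":0,"z":45,"wx":0,"wy":0,"wz":0,"jaw":1},{"x":0,"y":0,"z":40,"wx":0,"wy":0,"wz":0,"jaw":1},{"x":0,"y":0,"z":30,"wx":0,"wy":0,"wz":0,"jaw":1},{"x":0,"y":0,"z":25,"wx":0,"wy":0,"wz":0,"jaw":1},{"x":0,"y":0,"z":16,"wx":0,"wy":0,"wz":0,"jaw":1},{"x":0,"y":0,"z":0,"wx":0,"wy":0,"wz":0,"jaw":1},{"x":0,"y":0,"z":0,"wx":0,"wy":0,"wz":0,"jaw":1}], "newtons": 30}}

```text
time: 6.7
tool_pos: [0.4598, 0.3749, 0.0111]
eef_rot: [2.221, 2.221, 0.002]
wrist_force: [0.3, 0.3, 0.8]
opening: 0.0853
```

Request:
{"op": "move_arm", "data": {"motion": [{"x":0,"y":0,"z":0,"wx":0,"wy":0,"wz":0,"jaw":0},{"x":0,"y":0,"z":0,"wx":0,"wy":0,"wz":0,"jaw":0},{"x":0,"y":0,"z":0,"wx":0,"wy":0,"wz":0,"jaw":0},{"x":0,"y":0,"z":0,"wx":0,"wy":0,"wz":0,"jaw":0},{"x":0,"y":0,"z":0,"wx":0,"wy":0,"wz":0,"jaw":0},{"x":0,"y":0,"z":0,"wx":0,"wy":0,"wz":0,"jaw":0},{"x":0,"y":0,"z":0,"wx":0,"wy":0,"wz":0,"jaw":0},{"x":0,"y":0,"z":0,"wx":0,"wy":0,"wz":0,"jaw":0}], "newtons": 30}}

```text
time: 7.5
tool_pos: [0.4603, 0.3753, 0.0123]
eef_rot: [2.221, 2.221, 0.004]
wrist_force: [-1.1, -0.1, 5.9]
opening: 0.048
```

```bash
cat > tr.py <<'E'
from h import *
for cam in('side','scene'):
    s=snap(cam);P=cloud(s);f=s['frame'].astype(int)
    hsv=cv2.cvtColor(s['frame'],cv2.COLOR_RGB2HSV)
    for n,lo,hi in(('blue_tray',100,130),('green_tray',50,85),('yellow_tray',22,35)):
        m=(hsv[...,0]>=lo)&(hsv[...,0]<=hi)&(hsv[...,1]>150)&(s['depth']>0)&(P[...,0]>.3)&(P[...,0]<.6)&(abs(P[...,2])<.02)
        q=(P[m][:,:2]*1000).astype(np.float32)
        # inner floor only
        m2=m&(P[...,2]<.006); m2=cv2.morphologyEx(m2.astype(np.uint8),cv2.MORPH_OPEN,np.ones((5,5)))>0
        for k in(m,m2):
            q=(P[k][:,:2]*1000).astype(np.float32); c,sz,a=cv2.minAreaRect(q); print(cam,n,np.round(c,1),np.round(sz,1),round(a,1))
E
python3 tr.py
```

```text
side blue_tray [ 395.1 -173.3] [85.7 32.3] 69.9
side blue_tray [ 398.8 -167.2] [23.9 46.6] 5.8
side green_tray [0. 0.] [0. 0.] 0.0
side green_tray [0. 0.] [0. 0.] 0.0
side yellow_tray [444.3 -22.3] [ 96.  160.9] 6.4
side yellow_tray [450.6 -32.7] [ 82.2 142.3] 1.6
scene blue_tray [ 447.3 -193.3] [154.8 158.8] 2.6
scene blue_tray [ 454.7 -187. ] [137.2 146.4] 2.0
scene green_tray [ 441.  -364.9] [154.3 156.4] 2.6
scene green_tray [ 448.8 -360.7] [138.  148.7] 2.8
scene yellow_tray [471.5 -25.4] [154.  160.2] 2.4
scene yellow_tray [478.  -17.4] [138.  144.6] 2.2
```

Request:
{"op": "move_arm", "data": {"motion": [{"x":0,"y":0,"z":-10,"wx":0,"wy":0,"wz":0,"jaw":0},{"x":0,"y":0,"z":-30,"wx":0,"wy":0,"wz":0,"jaw":0},{"x":0,"y":0,"z":-30,"wx":0,"wy":0,"wz":0,"jaw":0},{"x":0,"y":0,"z":-30,"wx":0,"wy":0,"wz":0,"jaw":0},{"x":-30,"y":0,"z":0,"wx":0,"wy":0,"wz":0,"jaw":0}]}}

```text
time: 8.1
tool_pos: [0.4624, 0.348, 0.1172]
eef_rot: [2.216, 2.223, 0.018]
wrist_force: [0.5, -0.6, 0.6]
opening: 0.0481
```

Request:
{"op": "move_arm", "data": {"motion": [{"x":-45,"y":1,"z":0,"wx":0,"wy":0,"wz":0,"jaw":0},{"x":-45,"y":1,"z":0,"wx":0,"wy":0,"wz":0,"jaw":0},{"x":-45,"y":1,"z":0,"wx":0,"wy":0,"wz":0,"jaw":0},{"x":-45,"y":1,"z":0,"wx":0,"wy":0,"wz":0,"jaw":0},{"x":-45,"y":1,"z":0,"wx":0,"wy":0,"wz":0,"jaw":0},{"x":-45,"y":1,"z":0,"wx":0,"wy":0,"wz":0,"jaw":0},{"x":-45,"y":1,"z":0,"wx":0,"wy":0,"wz":0,"jaw":0},{"x":-45,"y":1,"z":0,"wx":0,"wy":0,"wz":0,"jaw":0},{"x":-45,"y":1,"z":0,"wx":0,"wy":0,"wz":0,"jaw":0},{"x":-45,"y":1,"z":0,"wx":0,"wy":0,"wz":0,"jaw":0},{"x":-30,"y":1,"z":0,"wx":0,"wy":0,"wz":0,"jaw":0},{"x":-16,"y":0,"z":0,"wx":0,"wy":0,"wz":0,"jaw":0},{"x":0,"y":0,"z":0,"wx":0,"wy":0,"wz":0,"jaw":0},{"x":0,"y":0,"z":0,"wx":0,"wy":0,"wz":0,"jaw":0}]}}

```text
time: 9.5
tool_pos: [0.47, -0.1507, 0.1103]
eef_rot: [-2.221, -2.221, -0.001]
wrist_force: [0.1, -0.7, -0.5]
opening: 0.0483
```

```bash
python3 - <<'E'
from h import *
s=snap('side'); save(s,'s2.png'); im=s['frame'][...,::-1]; cv2.imwrite('pics/c2.png',cv2.resize(im[150:330,230:470],None,fx=3,fy=3)); o=s['state']; print(o['tool_pos'],o['eef_rot'])
P=cloud(s); t=o['tool_pos']; q=P[(s['depth']>0)&(P[...,2]>.085)&(P[...,2]<.16)&(abs(P[...,1]-t[1])<.08)&(P[...,0]<t[0]-.035)&(P[...,0]>t[0]-.15)]
print(len(q)); 
if len(q): print(np.percentile(q,[5,50,95],axis=0).round(4)); print(np.polyfit(q[:,0],q[:,2],1))
E
```

```text
[ 0.47003708 -0.15066994  0.11025192] [-2.22081616e+00 -2.22094719e+00 -6.57978670e-04]
58
[[ 0.3676 -0.1561  0.1232]
 [ 0.3983 -0.1454  0.1251]
 [ 0.4295 -0.1391  0.1278]]
[-0.00402001  0.1268342 ]
```

View pics/c2.png

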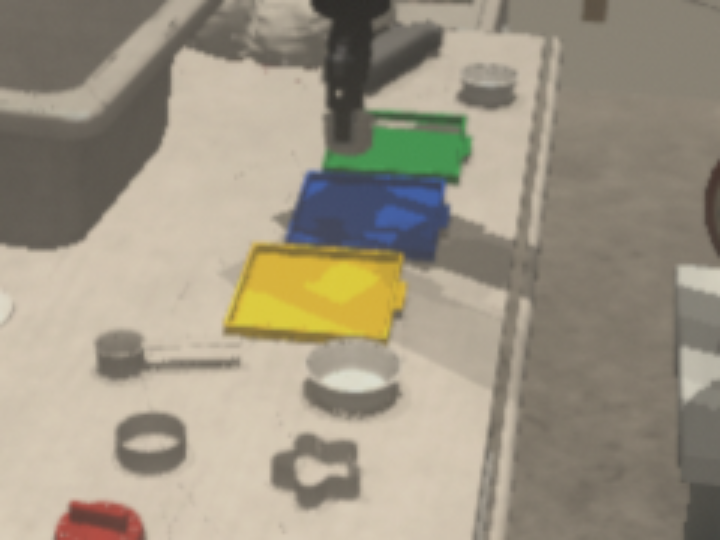

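The cup hangs level from the fingers over the blue tray (grip at about (350,130) in the crop). The underside is about 13 mm below the TCP, so I'll set it down.

Request:
{"op": "move_arm", "data": {"motion": [{"x":0,"y":0,"z":30,"wx":0,"wy":0,"wz":0,"jaw":0},{"x":0,"y":0,"z":30,"wx":0,"wy":0,"wz":0,"jaw":0},{"x":0,"y":0,"z":20,"wx":0,"wy":0,"wz":0,"jaw":0},{"x":0,"y":0,"z":9,"wx":0,"wy":0,"wz":0,"jaw":0},{"x":0,"y":0,"z":5,"wx":0,"wy":0,"wz":0,"jaw":0},{"x":0,"y":0,"z":0,"wx":0,"wy":0,"wz":0,"jaw":0},{"x":0,"y":0,"z":0,"wx":0,"wy":0,"wz":0,"jaw":0},{"x":0,"y":0,"z":0,"wx":0,"wy":0,"wz":0,"jaw":0}]}}

```text
time: 10.35
tool_pos: [0.4711, -0.1518, 0.0175]
eef_rot: [2.22, 2.22, 0.001]
wrist_force: [-0.6, -0.1, 0.5]
opening: 0.048
```

Request:
{"op": "move_arm", "data": {"motion": [{"x":0,"y":0,"z":0,"wx":0,"wy":0,"wz":0,"jaw":0.72},{"x":0,"y":0,"z":0,"wx":0,"wy":0,"wz":0,"jaw":0.72},{"x":0,"y":0,"z":0,"wx":0,"wy":0,"wz":0,"jaw":0.72},{"x":0,"y":0,"z":0,"wx":0,"wy":0,"wz":0,"jaw":0.72},{"x":0,"y":0,"z":-20,"wx":0,"wy":0,"wz":0,"jaw":0.72},{"x":0,"y":0,"z":-40,"wx":0,"wy":0,"wz":0,"jaw":1},{"x":0,"y":0,"z":-44,"wx":0,"wy":0,"wz":0,"jaw":1},{"x":0,"y":0,"z":0,"wx":0,"wy":0,"wz":0,"jaw":1}]}}

```text
time: 11.15
tool_pos: [0.4745, -0.1536, 0.1278]
eef_rot: [2.212, 2.213, 0.007]
wrist_force: [0.6, 0.1, 1.1]
opening: 0.0852
```

Request:
{"op": "move_arm", "data": {"motion": [{"x":46,"y":0,"z":0,"wx":0,"wy":0,"wz":0,"jaw":1},{"x":46,"y":0,"z":0,"wx":0,"wy":0,"wz":0,"jaw":1},{"x":46,"y":0,"z":0,"wx":0,"wy":0,"wz":0,"jaw":1},{"x":35,"y":30,"z":0,"wx":0,"wy":0,"wz":0,"jaw":1},{"x":35,"y":30,"z":0,"wx":0,"wy":0,"wz":0,"jaw":1},{"x":35,"y":31,"z":0,"wx":0,"wy":0,"wz":0,"jaw":1},{"x":35,"y":30,"z":0,"wx":0,"wy":0,"wz":0,"jaw":1},{"x":0,"y":30,"z":0,"wx":0,"wy":0,"wz":0,"jaw":1},{"x":0,"y":0,"z":30,"wx":0,"wy":0,"wz":0,"jaw":1},{"x":0,"y":0,"z":30,"wx":0,"wy":0,"wz":0,"jaw":1},{"x":0,"y":0,"z":30,"wx":0,"wy":0,"wz":0,"jaw":1},{"x":0,"y":0,"z":20,"wx":0,"wy":0,"wz":0,"jaw":1},{"x":0,"y":0,"z":0,"wx":0,"wy":0,"wz":0,"jaw":1},{"x":0,"y":0,"z":0,"wx":0,"wy":0,"wz":0,"jaw":1}]}}

```text
time: 12.55
tool_pos: [0.6209, 0.1265, 0.0099]
eef_rot: [-2.221, -2.221, 0.001]
wrist_force: [0.9, -0.1, 0.3]
opening: 0.0854
```

Request:
{"op": "move_arm", "data": {"motion": [{"x":0,"y":0,"z":0,"wx":0,"wy":0,"wz":0,"jaw":0},{"x":0,"y":0,"z":0,"wx":0,"wy":0,"wz":0,"jaw":0},{"x":0,"y":0,"z":0,"wx":0,"wy":0,"wz":0,"jaw":0},{"x":0,"y":0,"z":0,"wx":0,"wy":0,"wz":0,"jaw":0},{"x":0,"y":0,"z":0,"wx":0,"wy":0,"wz":0,"jaw":0},{"x":0,"y":0,"z":0,"wx":0,"wy":0,"wz":0,"jaw":0},{"x":0,"y":0,"z":0,"wx":0,"wy":0,"wz":0,"jaw":0},{"x":0,"y":0,"z":0,"wx":0,"wy":0,"wz":0,"jaw":0}]}}

```text
time: 13.35
tool_pos: [0.6224, 0.1266, 0.0122]
eef_rot: [2.22, 2.22, 0.003]
wrist_force: [-0.9, 0.1, 6.4]
opening: 0.0425
```

```bash
python3 - <<'E'
from h import *
s=snap('side'); save(s,'s3.png'); im=s['frame'][...,::-1]; cv2.imwrite('pics/c3.png',cv2.resize(im[150:330,200:440],None,fx=3,fy=3))
print(s['state']['tool_pos'],s['state']['wrist_force'])
for l in('long_cup','long_cup_bowl'):
  for c in('side','scene'):
    if c=='scene' : bot.snapshot(c)
    print(l,c,[(np.round(d['location'],3).tolist(),round(d['p'],2)) for d in bot.landmark_of(l,c)[:2]])
E
```

```text
[0.6224211  0.12661653 0.0122175 ] [-0.8771957   0.06847069  6.44788914]
long_cup side [([0.431, -0.159, 0.005], 0.59)]
long_cup scene [([0.434, -0.156, 0.003], 0.79)]
long_cup_bowl side [([0.47, -0.152, 0.003], 0.72), ([0.619, 0.128, -0.002], 0.64)]
long_cup_bowl scene [([0.47, -0.15, 0.005], 0.83)]
```

View pics/c3.png

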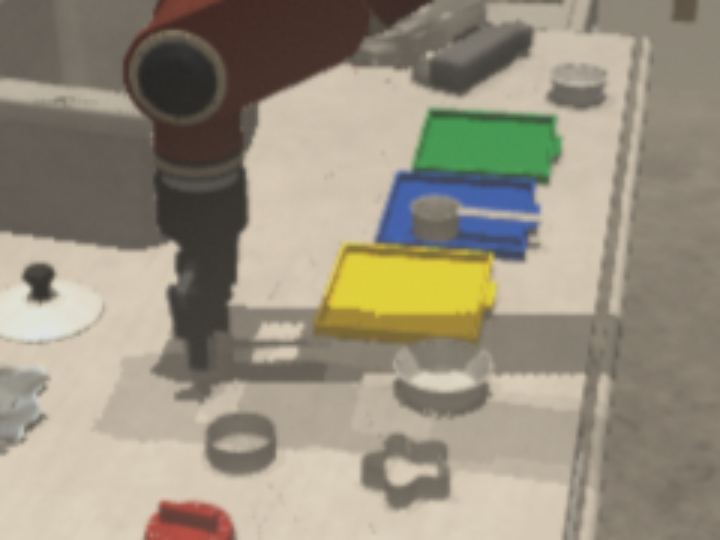

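The long cup stands in the blue tray (435,215) with its handle over the near edge, and the short cup's bowl is gripped. Now I'll carry it over.

Request:
{"op": "move_arm", "data": {"motion": [{"x":0,"y":0,"z":-10,"wx":0,"wy":0,"wz":0,"jaw":0},{"x":0,"y":0,"z":-30,"wx":0,"wy":0,"wz":0,"jaw":0},{"x":0,"y":0,"z":-30,"wx":0,"wy":0,"wz":0,"jaw":0},{"x":0,"y":0,"z":-30,"wx":0,"wy":0,"wz":0,"jaw":0},{"x":0,"y":-38,"z":0,"wx":0,"wy":0,"wz":0,"jaw":0},{"x":-30,"y":-37,"z":0,"wx":0,"wy":0,"wz":0,"jaw":0},{"x":-30,"y":-37,"z":0,"wx":0,"wy":0,"wz":0,"jaw":0},{"x":-30,"y":-36,"z":0,"wx":0,"wy":0,"wz":0,"jaw":0},{"x":-45,"y":0,"z":0,"wx":0,"wy":0,"wz":0,"jaw":0},{"x":-45,"y":0,"z":0,"wx":0,"wy":0,"wz":0,"jaw":0},{"x":-45,"y":0,"z":0,"wx":0,"wy":0,"wz":0,"jaw":0},{"x":-45,"y":0,"z":0,"wx":0,"wy":0,"wz":0,"jaw":0},{"x":-45,"y":0,"z":0,"wx":0,"wy":0,"wz":0,"jaw":0},{"x":-40,"y":0,"z":0,"wx":0,"wy":0,"wz":0,"jaw":0},{"x":0,"y":0,"z":0,"wx":0,"wy":0,"wz":0,"jaw":0},{"x":0,"y":0,"z":0,"wx":0,"wy":0,"wz":0,"jaw":0},{"x":0,"y":0,"z":0,"wx":0,"wy":0,"wz":0,"jaw":0}]}}

```text
time: 15.4
tool_pos: [0.4729, -0.2274, 0.1101]
eef_rot: [-2.22, -2.222, -0.0]
wrist_force: [0.6, -0.2, -0.6]
opening: 0.0421
```

```bash
python3 - <<'E'
from h import *
for c in('side','scene'):
    s=snap(c); o=s['state']; P=cloud(s); t=o['tool_pos']; q=P[(s['depth']>0)&(P[...,2]>.085)&(P[...,2]<.16)&(abs(P[...,1]-t[1])<.08)&(P[...,0]<t[0]-.035)&(P[...,0]>t[0]-.15)]
    print(t,o['opening'],len(q)); 
    if len(q): print(np.percentile(q,[5,50,95],axis=0).round(4)); print(np.polyfit(q[:,0],q[:,2],1))
E
```

```text
[ 0.47293386 -0.22742144  0.11010203] 0.04206892601101377 54
[[ 0.3768 -0.259   0.1193]
 [ 0.3994 -0.245   0.1219]
 [ 0.4332 -0.2329  0.1252]]
[-0.03449381  0.1358271 ]
[ 0.47300826 -0.22715396  0.11010377] 0.04241295154295603 215
[[ 0.374  -0.2574  0.1203]
 [ 0.403  -0.2461  0.1219]
 [ 0.4337 -0.2351  0.1235]]
[-0.00102519  0.12228979]
```

Request:
{"op": "move_arm", "data": {"motion": [{"x":0,"y":0,"z":30,"wx":0,"wy":0,"wz":0,"jaw":0},{"x":0,"y":0,"z":30,"wx":0,"wy":0,"wz":0,"jaw":0},{"x":0,"y":0,"z":20,"wx":0,"wy":0,"wz":0,"jaw":0},{"x":0,"y":0,"z":9,"wx":0,"wy":0,"wz":0,"jaw":0},{"x":0,"y":0,"z":5,"wx":0,"wy":0,"wz":0,"jaw":0},{"x":0,"y":0,"z":0,"wx":0,"wy":0,"wz":0,"jaw":0},{"x":0,"y":0,"z":0,"wx":0,"wy":0,"wz":0,"jaw":0},{"x":0,"y":0,"z":0,"wx":0,"wy":0,"wz":0,"jaw":0.66},{"x":0,"y":0,"z":0,"wx":0,"wy":0,"wz":0,"jaw":0.66},{"x":0,"y":0,"z":0,"wx":0,"wy":0,"wz":0,"jaw":0.66},{"x":0,"y":0,"z":0,"wx":0,"wy":0,"wz":0,"jaw":0.66},{"x":0,"y":0,"z":-20,"wx":0,"wy":0,"wz":0,"jaw":0.66},{"x":0,"y":0,"z":-40,"wx":0,"wy":0,"wz":0,"jaw":0.66},{"x":0,"y":0,"z":-44,"wx":0,"wy":0,"wz":0,"jaw":1},{"x":0,"y":0,"z":0,"wx":0,"wy":0,"wz":0,"jaw":1},{"x":0,"y":0,"z":0,"wx":0,"wy":0,"wz":0,"jaw":1}]}}

```text
time: 17.1
tool_pos: [0.474, -0.2291, 0.122]
eef_rot: [2.219, 2.219, 0.001]
wrist_force: [0.5, 0.1, -1.6]
opening: 0.0853
```

Request:
{"op": "move_arm", "data": {"motion": [{"x":47.2,"y":9.2,"z":0,"wx":0,"wy":0,"wz":0,"jaw":1},{"x":47.2,"y":9.2,"z":0,"wx":0,"wy":0,"wz":0,"jaw":1},{"x":47.2,"y":9.2,"z":0,"wx":0,"wy":0,"wz":0,"jaw":1},{"x":47.2,"y":9.2,"z":0,"wx":0,"wy":0,"wz":0,"jaw":1},{"x":47.2,"y":9.2,"z":0,"wx":0,"wy":0,"wz":0,"jaw":1},{"x":47.2,"y":9.2,"z":0,"wx":0,"wy":0,"wz":0,"jaw":1},{"x":47.2,"y":9.2,"z":0,"wx":0,"wy":0,"wz":0,"jaw":1},{"x":47.2,"y":9.2,"z":0,"wx":0,"wy":0,"wz":0,"jaw":1},{"x":47.2,"y":9.2,"z":0,"wx":0,"wy":0,"wz":0,"jaw":1},{"x":47.2,"y":9.2,"z":0,"wx":0,"wy":0,"wz":0,"jaw":1},{"x":0,"y":0,"z":30,"wx":0,"wy":0,"wz":0,"jaw":1},{"x":0,"y":0,"z":30,"wx":0,"wy":0,"wz":0,"jaw":1},{"x":0,"y":0,"z":30,"wx":0,"wy":0,"wz":0,"jaw":1},{"x":0,"y":0,"z":18,"wx":0,"wy":0,"wz":0,"jaw":1},{"x":0,"y":0,"z":7,"wx":0,"wy":0,"wz":0,"jaw":1},{"x":0,"y":0,"z":0,"wx":0,"wy":0,"wz":0,"jaw":1},{"x":0,"y":0,"z":0,"wx":0,"wy":0,"wz":0,"jaw":1}]}}

```text
time: 18.8
tool_pos: [0.5655, 0.2436, 0.0056]
eef_rot: [2.221, 2.221, 0.001]
wrist_force: [0.5, -1.0, 0.2]
opening: 0.0854
```

Request:
{"op": "move_arm", "data": {"motion": [{"x":0,"y":0,"z":0,"wx":0,"wy":0,"wz":0,"jaw":0},{"x":0,"y":0,"z":0,"wx":0,"wy":0,"wz":0,"jaw":0},{"x":0,"y":0,"z":0,"wx":0,"wy":0,"wz":0,"jaw":0},{"x":0,"y":0,"z":0,"wx":0,"wy":0,"wz":0,"jaw":0},{"x":0,"y":0,"z":0,"wx":0,"wy":0,"wz":0,"jaw":0},{"x":0,"y":0,"z":0,"wx":0,"wy":0,"wz":0,"jaw":0},{"x":0,"y":0,"z":0,"wx":0,"wy":0,"wz":0,"jaw":0}]}}

```text
time: 19.5
tool_pos: [0.5664, 0.2439, 0.0071]
eef_rot: [2.22, 2.221, 0.004]
wrist_force: [-1.2, -0.6, 5.6]
opening: 0.0551
```

```bash
python3 - <<'E'
from h import *
s=snap('scene'); im=s['frame'][...,::-1]; cv2.imwrite('pics/c4.png',cv2.resize(im[160:400,180:440],None,fx=2.5,fy=2.5,interpolation=cv2.INTER_CUBIC))
P=cloud(s)
for l in('short_cup','short_cup_bowl','long_cup','long_cup_bowl','timer','star_cutter'):
    print(l,[(np.round(d['location'],3).tolist(),round(d['p'],2)) for d in bot.landmark_of(l,'scene')[:2]])
E
```

```text
short_cup [([0.436, -0.234, 0.005], 0.7)]
short_cup_bowl []
long_cup [([0.43, -0.156, -0.0], 0.83)]
long_cup_bowl [([0.467, -0.154, 0.009], 0.88), ([0.429, 0.254, -0.003], 0.21)]
timer [([0.562, 0.379, 0.003], 0.74)]
star_cutter [([0.43, 0.253, 0.001], 0.65)]
```

View pics/c4.png

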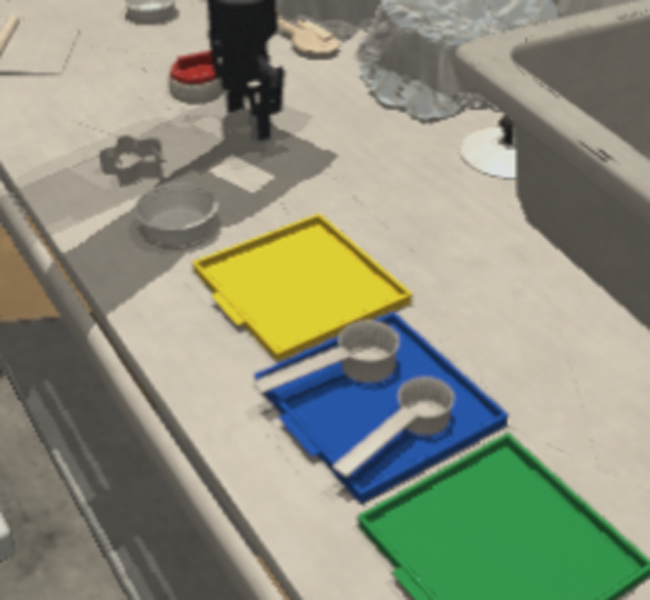

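Both cups stand in the blue tray, the bowls at (368,350) and (425,405) in the crop and clear of each other. The round cutter is gripped. I'll carry it to green.

Request:
{"op": "move_arm", "data": {"motion": [{"x":0,"y":0,"z":-10,"wx":0,"wy":0,"wz":0,"jaw":0},{"x":0,"y":0,"z":-30,"wx":0,"wy":0,"wz":0,"jaw":0},{"x":0,"y":0,"z":-35,"wx":0,"wy":0,"wz":0,"jaw":0},{"x":0,"y":0,"z":-35,"wx":0,"wy":0,"wz":0,"jaw":0},{"x":-45,"y":-12,"z":0,"wx":0,"wy":0,"wz":0,"jaw":0},{"x":-45,"y":-12,"z":0,"wx":0,"wy":0,"wz":0,"jaw":0},{"x":-45,"y":-12,"z":0,"wx":0,"wy":0,"wz":0,"jaw":0},{"x":-45,"y":-12,"z":0,"wx":0,"wy":0,"wz":0,"jaw":0},{"x":-45,"y":-12,"z":0,"wx":0,"wy":0,"wz":0,"jaw":0},{"x":-45,"y":-12,"z":0,"wx":0,"wy":0,"wz":0,"jaw":0},{"x":-45,"y":-12,"z":0,"wx":0,"wy":0,"wz":0,"jaw":0},{"x":-45,"y":-12,"z":0,"wx":0,"wy":0,"wz":0,"jaw":0},{"x":-45,"y":-12,"z":0,"wx":0,"wy":0,"wz":0,"jaw":0},{"x":-45,"y":-12,"z":0,"wx":0,"wy":0,"wz":0,"jaw":0},{"x":-45,"y":-12,"z":0,"wx":0,"wy":0,"wz":0,"jaw":0},{"x":-45,"y":-12,"z":0,"wx":0,"wy":0,"wz":0,"jaw":0},{"x":-40,"y":-12,"z":0,"wx":0,"wy":0,"wz":0,"jaw":0},{"x":-7,"y":-2,"z":0,"wx":0,"wy":0,"wz":0,"jaw":0},{"x":0,"y":0,"z":0,"wx":0,"wy":0,"wz":0,"jaw":0},{"x":0,"y":0,"z":0,"wx":0,"wy":0,"wz":0,"jaw":0}]}}

```text
time: 21.85
tool_pos: [0.4072, -0.3425, 0.1151]
eef_rot: [-2.22, -2.221, -0.001]
wrist_force: [-0.6, 0.6, -0.1]
opening: 0.0554
```

Request:
{"op": "move_arm", "data": {"motion": [{"x":0,"y":0,"z":30,"wx":0,"wy":0,"wz":0,"jaw":0},{"x":0,"y":0,"z":30,"wx":0,"wy":0,"wz":0,"jaw":0},{"x":0,"y":0,"z":30,"wx":0,"wy":0,"wz":0,"jaw":0},{"x":0,"y":0,"z":10,"wx":0,"wy":0,"wz":0,"jaw":0},{"x":0,"y":0,"z":5,"wx":0,"wy":0,"wz":0,"jaw":0},{"x":0,"y":0,"z":0,"wx":0,"wy":0,"wz":0,"jaw":0},{"x":0,"y":0,"z":0,"wx":0,"wy":0,"wz":0,"jaw":0},{"x":0,"y":0,"z":0,"wx":0,"wy":0,"wz":0,"jaw":0}]}}

```text
time: 22.65
tool_pos: [0.408, -0.3439, 0.0115]
eef_rot: [2.219, 2.22, -0.0]
wrist_force: [-1.1, -0.8, 0.1]
opening: 0.055
```

Request:
{"op": "move_arm", "data": {"motion": [{"x":0,"y":0,"z":0,"wx":0,"wy":0,"wz":0,"jaw":0.78},{"x":0,"y":0,"z":0,"wx":0,"wy":0,"wz":0,"jaw":0.78},{"x":0,"y":0,"z":0,"wx":0,"wy":0,"wz":0,"jaw":0.78},{"x":0,"y":0,"z":0,"wx":0,"wy":0,"wz":0,"jaw":0.78},{"x":0,"y":0,"z":-20,"wx":0,"wy":0,"wz":0,"jaw":0.78},{"x":0,"y":0,"z":-40,"wx":0,"wy":0,"wz":0,"jaw":1},{"x":0,"y":0,"z":-50,"wx":0,"wy":0,"wz":0,"jaw":1}]}}

```text
time: 23.35
tool_pos: [0.4057, -0.3419, 0.1189]
eef_rot: [-2.218, -2.217, -0.0]
wrist_force: [1.5, -0.5, 0.3]
opening: 0.0853
```

Request:
{"op": "move_arm", "data": {"motion": [{"x":46,"y":0,"z":0,"wx":0,"wy":0,"wz":0,"jaw":1},{"x":46,"y":0,"z":0,"wx":0,"wy":0,"wz":0,"jaw":1},{"x":46,"y":0,"z":0,"wx":0,"wy":0,"wz":0,"jaw":1},{"x":46,"y":0,"z":0,"wx":0,"wy":0,"wz":0,"jaw":1},{"x":46,"y":0,"z":0,"wx":0,"wy":0,"wz":0,"jaw":1},{"x":46,"y":0,"z":0,"wx":0,"wy":0,"wz":0,"jaw":1},{"x":46,"y":0,"z":0,"wx":0,"wy":0,"wz":0,"jaw":1},{"x":46,"y":0,"z":0,"wx":0,"wy":0,"wz":0,"jaw":1},{"x":46,"y":0,"z":0,"wx":0,"wy":0,"wz":0,"jaw":1},{"x":46,"y":0,"z":0,"wx":0,"wy":0,"wz":0,"jaw":1},{"x":46,"y":0,"z":0,"wx":0,"wy":0,"wz":0,"jaw":1},{"x":46,"y":0,"z":0,"wx":0,"wy":0,"wz":0,"jaw":1},{"x":42,"y":4.5,"z":0,"wx":0,"wy":0,"wz":0,"jaw":1},{"x":0,"y":0,"z":0,"wx":0,"wy":0,"wz":-6,"jaw":1},{"x":0,"y":0,"z":0,"wx":0,"wy":0,"wz":-6,"jaw":1},{"x":0,"y":0,"z":0,"wx":0,"wy":0,"wz":0,"jaw":1},{"x":0,"y":0,"z":0,"wx":0,"wy":0,"wz":0,"jaw":1},{"x":0,"y":0,"z":0,"wx":0,"wy":0,"wz":0,"jaw":1}]}}

```text
time: 25.15
tool_pos: [0.4117, 0.2502, 0.1203]
eef_rot: [-1.98, -2.439, 0.0]
wrist_force: [0.7, 0.3, -1.1]
opening: 0.0855
```

```bash
python3 - <<'E'
from h import *
o=bot.observe(); print(o['tool_pos'].round(4)); M=R.from_rotvec(o['eef_rot']).as_matrix(); print(np.degrees(np.arctan2(M[1,0],M[0,0])))
E
python3 fit.py side scene | grep -A1 -E "star|timer"
python3 - <<'E'
from h import *
s=snap('scene'); 
for l in('round_cutter','star_cutter'): print(l,[(np.round(d['location'],3).tolist(),round(d['p'],2)) for d in bot.landmark_of(l,'scene')[:2]])
im=s['frame'][...,::-1]; cv2.imwrite('pics/c5.png',cv2.resize(im[160:440,200:450],None,fx=2.1,fy=2.1,interpolation=cv2.INTER_CUBIC))
E
```

```text
[0.4117 0.2502 0.1203]
101.87839320845133
side timer bar ((565.098388671875, 382.285888671875), (11.473745346069336, 43.03871536254883), 77.9407730102539) [0.5642 0.3832 0.0464] 99
   disc [0.5306 0.3493] [0.5972 0.4174]
side star [0.4276 0.2553] point at deg 11.5 144 rms 0.0018
   r by fold angle [(-32, 0.0242), (-24, 0.0268), (-16, 0.0319), (-8, 0.0345), (0, 0.036), (8, 0.034), (16, 0.0314), (24, 0.027), (32, 0.0249)]
scene timer bar ((563.9560546875, 377.0716247558594), (10.61581802368164, 42.104305267333984), 85.04231262207031) [0.5633 0.3764 0.0456] 50
   disc [0.5302 0.3412] [0.5971 0.402 ]
scene star [0.4269 0.2535] point at deg 12.7 105 rms 0.0017
   r by fold angle [(-32, 0.0244), (-24, 0.0262), (-16, 0.0303), (-8, 0.0347), (0, 0.0359), (8, 0.0352), (16, 0.0306), (24, 0.0246), (32, 0.025)]
round_cutter [([0.403, -0.342, -0.0], 0.72)]
star_cutter [([0.565, 0.381, -0.001], 0.75), ([0.428, 0.255, -0.002], 0.71)]
```

View pics/c5.png

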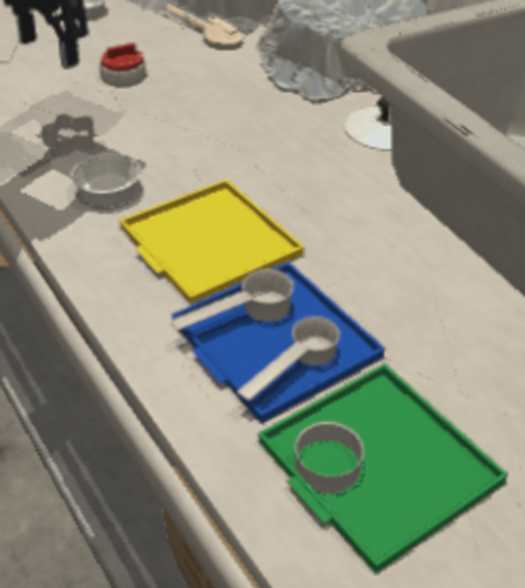

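The round cutter lies flat in the near-left of the green tray (328,457), with room for the star. Now the star.

Request:
{"op": "move_arm", "data": {"motion": [{"x":1,"y":0,"z":30,"wx":0,"wy":0,"wz":0,"jaw":1},{"x":0,"y":0,"z":35,"wx":0,"wy":0,"wz":0,"jaw":1},{"x":0,"y":0,"z":30,"wx":0,"wy":0,"wz":0,"jaw":1},{"x":0,"y":0,"z":15,"wx":0,"wy":0,"wz":0,"jaw":1},{"x":0,"y":0,"z":5,"wx":0,"wy":0,"wz":0,"jaw":1},{"x":0,"y":0,"z":0,"wx":0,"wy":0,"wz":0,"jaw":1},{"x":0,"y":0,"z":0,"wx":0,"wy":0,"wz":0,"jaw":0},{"x":0,"y":0,"z":0,"wx":0,"wy":0,"wz":0,"jaw":0},{"x":0,"y":0,"z":0,"wx":0,"wy":0,"wz":0,"jaw":0},{"x":0,"y":0,"z":0,"wx":0,"wy":0,"wz":0,"jaw":0},{"x":0,"y":0,"z":0,"wx":0,"wy":0,"wz":0,"jaw":0},{"x":0,"y":0,"z":0,"wx":0,"wy":0,"wz":0,"jaw":0},{"x":0,"y":0,"z":0,"wx":0,"wy":0,"wz":0,"jaw":0},{"x":0,"y":0,"z":0,"wx":0,"wy":0,"wz":0,"jaw":0}], "newtons": 25}}

```text
time: 26.8
tool_pos: [0.4126, 0.2521, 0.0068]
eef_rot: [1.976, 2.441, 0.003]
wrist_force: [-1.6, 0.1, 6.4]
opening: 0.0495
```

Request:
{"op": "move_arm", "data": {"motion": [{"x":0,"y":0,"z":-10,"wx":0,"wy":0,"wz":0,"jaw":0},{"x":0,"y":0,"z":-30,"wx":0,"wy":0,"wz":0,"jaw":0},{"x":0,"y":0,"z":-35,"wx":0,"wy":0,"wz":6,"jaw":0},{"x":0,"y":0,"z":-35,"wx":0,"wy":0,"wz":6,"jaw":0},{"x":-45,"y":3.3,"z":0,"wx":0,"wy":0,"wz":0,"jaw":0},{"x":-45,"y":3.3,"z":0,"wx":0,"wy":0,"wz":0,"jaw":0},{"x":-45,"y":3.3,"z":0,"wx":0,"wy":0,"wz":0,"jaw":0},{"x":-45,"y":3.3,"z":0,"wx":0,"wy":0,"wz":0,"jaw":0},{"x":-45,"y":3.3,"z":0,"wx":0,"wy":0,"wz":0,"jaw":0},{"x":-45,"y":3.3,"z":0,"wx":0,"wy":0,"wz":0,"jaw":0},{"x":-45,"y":3.3,"z":0,"wx":0,"wy":0,"wz":0,"jaw":0},{"x":-45,"y":3.3,"z":0,"wx":0,"wy":0,"wz":0,"jaw":0},{"x":-45,"y":3.3,"z":0,"wx":0,"wy":0,"wz":0,"jaw":0},{"x":-45,"y":3.3,"z":0,"wx":0,"wy":0,"wz":0,"jaw":0},{"x":-45,"y":3.3,"z":0,"wx":0,"wy":0,"wz":0,"jaw":0},{"x":-45,"y":3.3,"z":0,"wx":0,"wy":0,"wz":0,"jaw":0},{"x":-45,"y":3.3,"z":0,"wx":0,"wy":0,"wz":0,"jaw":0},{"x":-45,"y":3.3,"z":0,"wx":0,"wy":0,"wz":0,"jaw":0},{"x":-6,"y":0,"z":0,"wx":0,"wy":0,"wz":0,"jaw":0},{"x":0,"y":0,"z":0,"wx":0,"wy":0,"wz":0,"jaw":0}]}}

```text
time: 28.8
tool_pos: [0.4572, -0.3854, 0.1154]
eef_rot: [-2.223, -2.219, -0.0]
wrist_force: [1.0, 0.5, 0.0]
opening: 0.049
```

Request:
{"op": "move_arm", "data": {"motion": [{"x":0,"y":0,"z":0,"wx":0,"wy":0,"wz":0,"jaw":0},{"x":0,"y":0,"z":0,"wx":0,"wy":0,"wz":0,"jaw":0}]}}

```text
time: 29.0
tool_pos: [0.4576, -0.3829, 0.1152]
eef_rot: [-2.219, -2.223, -0.0]
wrist_force: [0.1, -0.4, -0.1]
opening: 0.0494
```

```bash
python3 - <<'E'
from h import *
s=snap('scene'); o=s['state']; print(o['tool_pos'].round(4),o['opening'])
im=s['frame'][...,::-1]; cv2.imwrite('pics/c6.png',cv2.resize(im[230:440,250:460],None,fx=2.5,fy=2.5,interpolation=cv2.INTER_CUBIC))
E
```

```text
[ 0.4576 -0.3829  0.1152] 0.04939116030156482
```

View pics/c6.png

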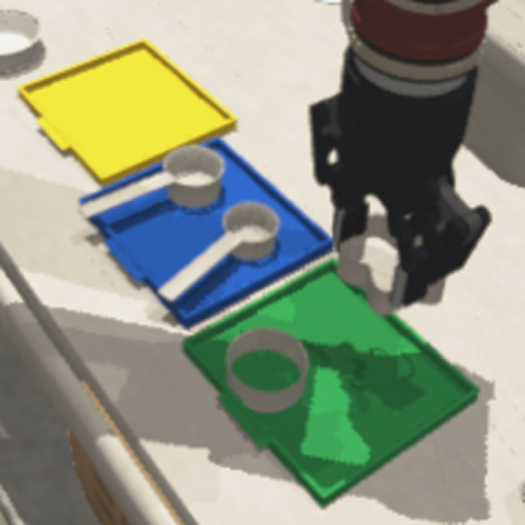

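The star hangs level above the far-right of the green tray (390,270), clear of the round cutter (266,370). I'll lower and release it.

Request:
{"op": "move_arm", "data": {"motion": [{"x":-1,"y":0,"z":30,"wx":0,"wy":0,"wz":0,"jaw":0},{"x":0,"y":0,"z":30,"wx":0,"wy":0,"wz":0,"jaw":0},{"x":0,"y":0,"z":30,"wx":0,"wy":0,"wz":0,"jaw":0},{"x":0,"y":0,"z":10,"wx":0,"wy":0,"wz":0,"jaw":0},{"x":0,"y":0,"z":5,"wx":0,"wy":0,"wz":0,"jaw":0},{"x":0,"y":0,"z":0,"wx":0,"wy":0,"wz":0,"jaw":0},{"x":0,"y":0,"z":0,"wx":0,"wy":0,"wz":0,"jaw":0},{"x":0,"y":0,"z":0,"wx":0,"wy":0,"wz":0,"jaw":0.68},{"x":0,"y":0,"z":0,"wx":0,"wy":0,"wz":0,"jaw":0.68},{"x":0,"y":0,"z":0,"wx":0,"wy":0,"wz":0,"jaw":0.68},{"x":0,"y":0,"z":0,"wx":0,"wy":0,"wz":0,"jaw":0.68},{"x":0,"y":0,"z":-20,"wx":0,"wy":0,"wz":0,"jaw":0.68},{"x":0,"y":0,"z":-40,"wx":0,"wy":0,"wz":0,"jaw":0.68},{"x":0,"y":0,"z":-50,"wx":0,"wy":0,"wz":0,"jaw":1},{"x":0,"y":0,"z":0,"wx":0,"wy":0,"wz":0,"jaw":1},{"x":0,"y":0,"z":0,"wx":0,"wy":0,"wz":0,"jaw":1}]}}

```text
time: 30.65
tool_pos: [0.4586, -0.3865, 0.1226]
eef_rot: [2.219, 2.218, -0.0]
wrist_force: [0.5, 0.0, -1.0]
opening: 0.0857
```

Request:
{"op": "move_arm", "data": {"motion": [{"x":47.9,"y":6.7,"z":0,"wx":0,"wy":0,"wz":0,"jaw":1},{"x":47.9,"y":6.7,"z":0,"wx":0,"wy":0,"wz":0,"jaw":1},{"x":47.9,"y":6.7,"z":0,"wx":0,"wy":0,"wz":0,"jaw":1},{"x":47.9,"y":6.7,"z":0,"wx":0,"wy":0,"wz":0,"jaw":1},{"x":47.9,"y":6.7,"z":0,"wx":0,"wy":0,"wz":0,"jaw":1},{"x":47.9,"y":6.7,"z":0,"wx":0,"wy":0,"wz":0,"jaw":1},{"x":47.9,"y":6.7,"z":0,"wx":0,"wy":0,"wz":0,"jaw":1},{"x":47.9,"y":6.7,"z":0,"wx":0,"wy":0,"wz":0,"jaw":1},{"x":47.9,"y":6.7,"z":0,"wx":0,"wy":0,"wz":0,"jaw":1},{"x":47.9,"y":6.7,"z":0,"wx":0,"wy":0,"wz":0,"jaw":1},{"x":47.9,"y":6.7,"z":0,"wx":0,"wy":0,"wz":0,"jaw":1},{"x":47.9,"y":6.7,"z":0,"wx":0,"wy":0,"wz":0,"jaw":1},{"x":47.9,"y":6.7,"z":0,"wx":0,"wy":0,"wz":0,"jaw":1},{"x":47.9,"y":6.7,"z":0,"wx":0,"wy":0,"wz":0,"jaw":1},{"x":47.9,"y":6.7,"z":0,"wx":0,"wy":0,"wz":0,"jaw":1},{"x":47.9,"y":6.7,"z":0,"wx":0,"wy":0,"wz":0,"jaw":1},{"x":0,"y":0,"z":0,"wx":0,"wy":0,"wz":8,"jaw":1},{"x":0,"y":0,"z":0,"wx":0,"wy":0,"wz":0,"jaw":1},{"x":0,"y":0,"z":0,"wx":0,"wy":0,"wz":0,"jaw":1},{"x":0,"y":0,"z":0,"wx":0,"wy":0,"wz":0,"jaw":1}]}}

```text
time: 32.65
tool_pos: [0.5645, 0.3797, 0.1193]
eef_rot: [-2.37, -2.062, 0.003]
wrist_force: [-0.0, 0.4, 0.5]
opening: 0.0855
```

```bash
python3 - <<'E'
from h import *
s=snap('scene')
for l in('round_cutter','star_cutter','timer','long_cup','short_cup'): print(l,[(np.round(d['location'],3).tolist(),round(d['p'],2)) for d in bot.landmark_of(l,'scene')[:2]])
o=s['state']; print(o['tool_pos'].round(4))
im=s['frame'][...,::-1]; cv2.imwrite('pics/c7.png',cv2.resize(im[150:440,200:450],None,fx=2,fy=2,interpolation=cv2.INTER_CUBIC))
E
```

```text
round_cutter [([0.401, -0.344, -0.002], 0.96)]
star_cutter [([0.474, -0.386, 0.002], 0.87)]
timer [([0.567, 0.379, -0.0], 0.64), ([0.475, -0.385, -0.0], 0.23)]
long_cup []
short_cup [([0.433, -0.234, 0.004], 0.65)]
[0.5645 0.3797 0.1193]
```

View pics/c7.png

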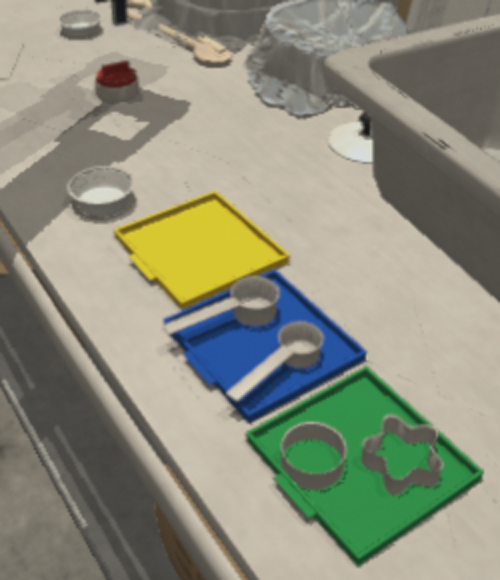

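The cutters (314,455) and (402,455) lie flat and apart in the green tray, and the cups are fine. Now the timer.

Request:
{"op": "move_arm", "data": {"motion": [{"x":1,"y":0,"z":25,"wx":0,"wy":0,"wz":0,"jaw":1},{"x":0,"y":0,"z":30,"wx":0,"wy":0,"wz":0,"jaw":1},{"x":0,"y":0,"z":20,"wx":0,"wy":0,"wz":0,"jaw":1},{"x":0,"y":0,"z":7.5,"wx":0,"wy":0,"wz":0,"jaw":1},{"x":0,"y":0,"z":0,"wx":0,"wy":0,"wz":0,"jaw":1},{"x":0,"y":0,"z":0,"wx":0,"wy":0,"wz":0,"jaw":1},{"x":0,"y":0,"z":0,"wx":0,"wy":0,"wz":0,"jaw":0},{"x":0,"y":0,"z":0,"wx":0,"wy":0,"wz":0,"jaw":0},{"x":0,"y":0,"z":0,"wx":0,"wy":0,"wz":0,"jaw":0},{"x":0,"y":0,"z":0,"wx":0,"wy":0,"wz":0,"jaw":0},{"x":0,"y":0,"z":0,"wx":0,"wy":0,"wz":0,"jaw":0},{"x":0,"y":0,"z":0,"wx":0,"wy":0,"wz":0,"jaw":0},{"x":0,"y":0,"z":0,"wx":0,"wy":0,"wz":0,"jaw":0},{"x":0,"y":0,"z":0,"wx":0,"wy":0,"wz":0,"jaw":0},{"x":0,"y":0,"z":0,"wx":0,"wy":0,"wz":0,"jaw":0}], "newtons": 40}}

```text
time: 34.45
tool_pos: [0.5652, 0.382, 0.038]
eef_rot: [2.371, 2.061, 0.001]
wrist_force: [0.2, -0.2, 1.1]
opening: 0.0059
```

Request:
{"op": "move_arm", "data": {"motion": [{"x":0,"y":0,"z":-5,"wx":0,"wy":0,"wz":0,"jaw":0},{"x":0,"y":0,"z":-10,"wx":0,"wy":0,"wz":0,"jaw":0},{"x":0,"y":0,"z":-25,"wx":0,"wy":0,"wz":0,"jaw":0},{"x":0,"y":0,"z":-30,"wx":0,"wy":0,"wz":0,"jaw":0},{"x":0,"y":0,"z":-30,"wx":0,"wy":0,"wz":-8,"jaw":0},{"x":0,"y":0,"z":0,"wx":0,"wy":0,"wz":0,"jaw":0},{"x":0,"y":0,"z":0,"wx":0,"wy":0,"wz":0,"jaw":0},{"x":0,"y":0,"z":0,"wx":0,"wy":0,"wz":0,"jaw":0}]}}

```text
time: 35.25
tool_pos: [0.5639, 0.3813, 0.1358]
eef_rot: [-2.222, -2.219, 0.005]
wrist_force: [0.1, -0.2, -0.3]
opening: 0.0061
```

```bash
python3 - <<'E'
from h import *
s=snap('side'); o=s['state']; print(o['tool_pos'].round(4),o['wrist_force'],o['eef_rot'])
im=s['frame'][...,::-1]; cv2.imwrite('pics/c8.png',cv2.resize(im[190:370,180:360],None,fx=2.5,fy=2.5,interpolation=cv2.INTER_CUBIC))
E
```

```text
[0.5639 0.3813 0.1358] [ 0.13317495 -0.18943836 -0.32628173] [-2.2221559  -2.21939353  0.00485315]
```

View pics/c8.png

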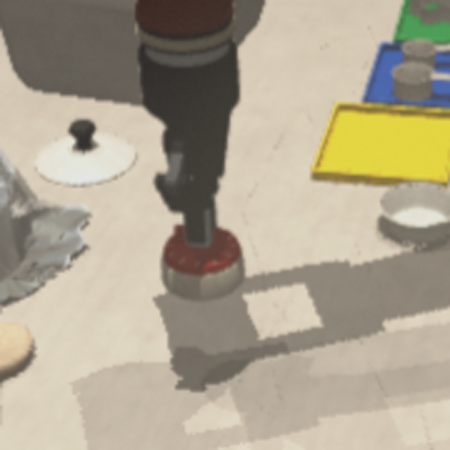

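```bash
python3 - <<'E'
from h import *
for c in('side','scene'):
    s=snap(c);P=cloud(s); r=bot.regions_of('timer',c)
    if r:
        q=P[r[0]['pixels']&(s['depth']>0)]; print(c,len(q),np.percentile(q,[5,50,95],axis=0).round(3).tolist())
    print([(np.round(d['location'],3).tolist(),round(d['p'],2)) for d in bot.landmark_of('timer',c)[:2]])
E
```

```text
side 739 [[0.532, 0.38, 0.102], [0.556, 0.402, 0.124], [0.588, 0.416, 0.139]]
[([0.566, 0.382, 0.096], 0.67), ([0.484, -0.383, 0.003], 0.67)]
scene 366 [[0.533, 0.348, 0.1], [0.554, 0.361, 0.122], [0.59, 0.392, 0.138]]
[([0.563, 0.382, 0.099], 0.6)]
```

The timer is lifted level (underside at about 98 mm) and held by the ridge of the bar. I'll carry it gently to yellow.

Request:
{"op": "move_arm", "data": {"motion": [{"x":-15,"y":-4,"z":0,"wx":0,"wy":0,"wz":0,"jaw":0},{"x":-30,"y":-7,"z":0,"wx":0,"wy":0,"wz":0,"jaw":0},{"x":-36,"y":-8,"z":0,"wx":0,"wy":0,"wz":0,"jaw":0},{"x":-36,"y":-8,"z":0,"wx":0,"wy":0,"wz":0,"jaw":0},{"x":-36,"y":-8,"z":0,"wx":0,"wy":0,"wz":0,"jaw":0},{"x":-36,"y":-8,"z":0,"wx":0,"wy":0,"wz":0,"jaw":0},{"x":-36,"y":-8,"z":0,"wx":0,"wy":0,"wz":0,"jaw":0},{"x":-36,"y":-8,"z":0,"wx":0,"wy":0,"wz":0,"jaw":0},{"x":-36,"y":-8,"z":0,"wx":0,"wy":0,"wz":0,"jaw":0},{"x":-36,"y":-8,"z":0,"wx":0,"wy":0,"wz":0,"jaw":0},{"x":-36,"y":-8,"z":0,"wx":0,"wy":0,"wz":0,"jaw":0},{"x":-22,"y":-4,"z":0,"wx":0,"wy":0,"wz":0,"jaw":0},{"x":-12,"y":-1,"z":0,"wx":0,"wy":0,"wz":0,"jaw":0},{"x":0,"y":0,"z":0,"wx":0,"wy":0,"wz":0,"jaw":0},{"x":0,"y":0,"z":0,"wx":0,"wy":0,"wz":0,"jaw":0},{"x":0,"y":0,"z":0,"wx":0,"wy":0,"wz":0,"jaw":0}], "newtons": 50}}

```text
time: 37.2
tool_pos: [0.4772, -0.0201, 0.1378]
eef_rot: [-2.22, -2.223, -0.0]
wrist_force: [0.6, -0.5, -1.5]
opening: 0.0058
```

```bash
python3 - <<'E'
from h import *
for c in('side','scene'):
    s=snap(c);P=cloud(s); r=bot.regions_of('timer',c)
    if r:
        q=P[r[0]['pixels']&(s['depth']>0)]; print(c,len(q),np.percentile(q,[2,50,98],axis=0).round(3).tolist())
    print([(np.round(d['location'],3).tolist(),round(d['p'],2)) for d in bot.landmark_of('timer',c)[:2]])
print(s['state']['tool_pos'].round(4),s['state']['opening'])
E
```

```text
side 425 [[0.446, -0.024, 0.101], [0.474, 0.003, 0.124], [0.506, 0.017, 0.145]]
[([0.48, -0.019, 0.096], 0.78), ([0.474, -0.231, -0.001], 0.22)]
scene 634 [[0.443, -0.054, 0.1], [0.464, -0.038, 0.126], [0.504, 0.0, 0.146]]
[([0.475, -0.021, 0.099], 0.58)]
[ 0.4771 -0.0203  0.1377] 0.005772558837323619
```

Request:
{"op": "move_arm", "data": {"motion": [{"x":0,"y":0,"z":25,"wx":0,"wy":0,"wz":0,"jaw":0},{"x":0,"y":0,"z":30,"wx":0,"wy":0,"wz":0,"jaw":0},{"x":0,"y":0,"z":25,"wx":0,"wy":0,"wz":0,"jaw":0},{"x":0,"y":0,"z":10,"wx":0,"wy":0,"wz":0,"jaw":0},{"x":0,"y":0,"z":6,"wx":0,"wy":0,"wz":0,"jaw":0},{"x":0,"y":0,"z":0,"wx":0,"wy":0,"wz":0,"jaw":0},{"x":0,"y":0,"z":0,"wx":0,"wy":0,"wz":0,"jaw":0},{"x":0,"y":0,"z":0,"wx":0,"wy":0,"wz":0,"jaw":0}]}}

```text
time: 38.3
tool_pos: [0.478, -0.0213, 0.043]
eef_rot: [2.22, 2.22, 0.002]
wrist_force: [0.0, 0.3, -1.4]
opening: 0.0059
```

Request:
{"op": "move_arm", "data": {"motion": [{"x":0,"y":0,"z":0,"wx":0,"wy":0,"wz":0,"jaw":0.6},{"x":0,"y":0,"z":0,"wx":0,"wy":0,"wz":0,"jaw":0.6},{"x":0,"y":0,"z":0,"wx":0,"wy":0,"wz":0,"jaw":0.6},{"x":0,"y":0,"z":0,"wx":0,"wy":0,"wz":0,"jaw":0.6},{"x":0,"y":0,"z":0,"wx":0,"wy":0,"wz":0,"jaw":0.6},{"x":0,"y":0,"z":-20,"wx":0,"wy":0,"wz":0,"jaw":0.6},{"x":0,"y":0,"z":-40,"wx":0,"wy":0,"wz":0,"jaw":0.6},{"x":0,"y":0,"z":-40,"wx":0,"wy":0,"wz":0,"jaw":0.6},{"x":40,"y":0,"z":-25,"wx":0,"wy":0,"wz":0,"jaw":0.6},{"x":45,"y":0,"z":0,"wx":0,"wy":0,"wz":0,"jaw":0.6},{"x":45,"y":0,"z":0,"wx":0,"wy":0,"wz":0,"jaw":0.6},{"x":45,"y":0,"z":0,"wx":0,"wy":0,"wz":0,"jaw":0.6},{"x":45,"y":0,"z":0,"wx":0,"wy":0,"wz":0,"jaw":0.6},{"x":45,"y":0,"z":0,"wx":0,"wy":0,"wz":0,"jaw":0.6},{"x":0,"y":0,"z":0,"wx":0,"wy":0,"wz":0,"jaw":0.6}]}}

```text
time: 39.8
tool_pos: [0.4763, 0.2482, 0.1669]
eef_rot: [-2.214, -2.227, -0.002]
wrist_force: [-0.3, -0.8, -0.3]
opening: 0.0512
```

```bash
python3 - <<'E'
from h import *
for c in('side','scene'):
    s=snap(c);P=cloud(s)
    if c=='scene': im=s['frame'][...,::-1]; cv2.imwrite('pics/c9.png',cv2.resize(im[150:440,200:450],None,fx=2,fy=2,interpolation=cv2.INTER_CUBIC))
    for l in('timer','long_cup','short_cup','round_cutter','star_cutter'):
        r=bot.regions_of(l,c); z=''
        if r: q=P[r[0]['pixels']&(s['depth']>0)]; z=np.percentile(q,[3,97],axis=0).round(3).tolist()
        print(c,l,[(np.round(d['location'],3).tolist(),round(d['p'],2)) for d in bot.landmark_of(l,c)[:1]],z)
E
```

```text
side timer [([0.481, -0.021, 0.002], 0.84)] [[0.447, -0.023, 0.004], [0.506, 0.016, 0.051]]
side long_cup [([0.432, -0.159, 0.004], 0.5)] [[0.421, -0.18, 0.003], [0.496, -0.124, 0.032]]
side short_cup [([0.436, -0.238, 0.003], 0.69)] [[0.388, -0.256, 0.011], [0.492, -0.204, 0.029]]
side round_cutter [([0.407, -0.338, 0.006], 0.79)] [[0.38, -0.379, 0.001], [0.432, -0.311, 0.024]]
side star_cutter [([0.482, -0.389, 0.0], 0.71)] [[0.446, -0.42, 0.001], [0.502, -0.348, 0.025]]
scene timer [([0.476, -0.025, 0.007], 0.92)] [[0.443, -0.055, 0.002], [0.503, 0.006, 0.051]]
scene long_cup [([0.432, -0.152, -0.002], 0.73)] [[0.372, -0.175, 0.002], [0.491, -0.12, 0.033]]
scene short_cup [([0.434, -0.237, 0.004], 0.55)] [[0.381, -0.257, 0.002], [0.492, -0.208, 0.03]]
scene round_cutter [([0.403, -0.346, 0.0], 0.59)] [[0.377, -0.371, 0.002], [0.432, -0.316, 0.025]]
scene star_cutter [([0.477, -0.386, 0.002], 0.8)] [[0.442, -0.42, 0.003], [0.508, -0.353, 0.025]]
```

View pics/c9.png

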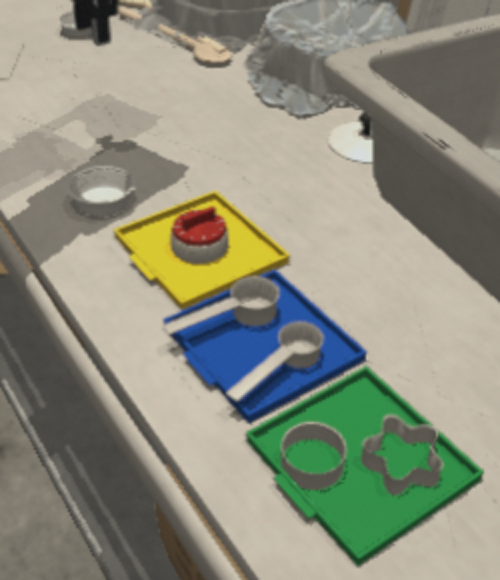

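The timer stands in the yellow tray (200,235), the cup bowls are in blue (255,300) and (300,345), and the cutters are in green (314,455) and (402,455). The arm is clear of everything, so I'll hand in.

```bash
python3 -c "
from plant import bot
print(bot.finish_job())"
```

```text
the job is handed in; nothing more can be done
None
```

All five things are sorted and the job is handed in at about 40 s of the 134 s allowed. Both cups are in the blue tray with their bowls inside and handles over the near edge. The round and star cutters lie apart in the green tray, and the timer is in the middle of the yellow tray.

- **Final check:** the last scene and side readings agreed to about 8 mm. Top heights fit everything standing flat on the tray floors: long cup 32–33 mm, short cup 29–30 mm, cutters 24–25 mm, timer 51 mm. The arm was well clear at hand-in.
- **What failed or disagreed:**
  - The first three move calls with more than one row were refused until every row carried all its keys. Nothing moved in those.
  - The gripper closed to 6 mm on the timer's bar, not the stated 22 mm. I checked in the depth readings that it was lifted level before carrying it.
  - Closing on the cups and cutters showed about 6 N upward at the wrist, with no visible effect.

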